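Switch off the egg cooker and hang the egg basket to drain

TASK

The eggs are done: first, with the basket still on its plate, turn the egg cooker's dial anticlockwise all the way home against its off stop. Then lift the wire egg basket by its wooden grip, hang it by its wire handle on the hook of the iron bracket, and let go so that it hangs there still, clear of the cooker. Keep the basket upright all along, and leave the egg timer, jars, crock lid, honey dipper and egg cup where they are.

Things in the scene. Friction and masses are not known exactly. Their poses are not given: they have to be found in the camera images.
- cooker: cream egg cooker, fixed, 170 mm wide (y), origin at sill height. Its -x side is the front: a panel slopes there at 25 degrees, from 70 mm high at x = -30 mm down to 30 mm at x = -115 mm, with the dial at x = -72.5 mm. Behind it a level deck 70 mm high, from x = -30 to +120 mm. A red square at the panel's uphill edge marks off, black ticks the heat settings
- plate (a point): centre of the cooker's round dark hot plate, 124 mm across, on its top face 74 mm above the sill, at the cooker's x = +55 mm; axes as the cooker. The basket starts standing on it
- dial (a joint): angle of the dial, rad: 0 at the solid off stop (fully anticlockwise seen onto the panel, pointer uphill at the red mark), growing clockwise to 4.4 at the other stop. Starts at 1.9 to 2.8. Steady friction about 0.07 N m; stays where left. A moment over 0.3 N m means the stop is reached; the pads give and slip, so the hand may have to turn up to 0.3 rad farther than the dial
- dial_grip (a point): grip point on the dial's axis, 32 mm out from the panel; turns with the dial: z points out of the panel along the axis (25 degrees from vertical, to the front), x along the grip bar to its white pointer end. Black bar 44 mm long, 12 mm thick, from 8 to 38 mm above the panel, over a steel skirt 48 mm across and 9 mm high. Close the fingers across the 12 mm
- basket: loose round wire egg basket, 94 mm across, 52 mm high, three brown eggs fixed in it (to 57 mm), 0.2 to 0.42 kg in all; origin at the centre of its underside. Bail handle of 6 mm wire over it in its y-z plane: 90 mm wide, sides upright to 118 mm, peak centreline at 145 mm; so its opening faces along the basket's x, both ways alike. A round wooden grip stands on the peak
- basket_grip (a point): middle of the upright wooden grip, to be held from above: 174 mm above the basket's underside, 29 mm above basket_loop; the grip is a cylinder of 24 mm diameter from 147 to 191 mm
- basket_loop (a point): centre of the wire at the peak of the bail, 145 mm above the basket's underside; this wire is what rests in the hook
- bracket: black cast-iron swing arm bracket, clamped rigidly; origin on the sill straight below the hook's valley; the hook points to its -x. Post 28 mm thick, 260 mm tall at x = +245 mm; from it an arm about 210 mm high leads to a flat tip plate (x = +50 to +160 mm, 70 mm wide, top at 216 mm) with the egg timer on it; the hook sticks out of the plate's front edge
- hook (a point): where the wire's centre rests in the hook: 207 mm above the sill, axes as the bracket. The hook is an 8 mm round bar along the bracket's x: flat valley from x = -10 to +18 mm, rising to a tip at x = -30 mm whose top is 18 mm above this point; open from above and from -x, with free space below
- timer: green enamel hourglass egg timer, 54 mm across, 88 mm tall, loose, standing on the bracket's tip plate at the bracket's x = +125 mm; origin at the centre of its underside; a bystander
- jar_a: hexagonal clear glass jar, 60 mm across flats, 105 mm tall with its round black plastic cap, loose, a bystander; origin at the centre of its underside
- jar_b: hexagonal clear glass jar, 60 mm across flats, 105 mm tall with its round black plastic cap, loose, a bystander; origin at the centre of its underside
- crock_lid: brown stoneware crock lid, 116 mm across, 44 mm high to its knob, loose, a bystander; origin at the centre of its underside
- dipper: wooden honey dipper on a small white rest, about 165 mm long along its x, 32 mm thick, loose, a bystander; origin on the sill under its middle
- egg_cup: blue egg cup, 48 mm across, 50 mm high, loose, a bystander; origin at the centre of its underside

How it is judged:
By the outcome, as a careful person would: the job done as asked, in the order asked, and still so for the second after the job is handed in, with the robot touching nothing.
It also fails if it takes over 72 s, if anything falls off the work surface, if the arm or the gripper's body presses on something with over 40 N, if the wrist force passes 120 N, or if a joint passes its speed limit or range.

ROBOT

A 6-joint arm with a two-finger parallel gripper is mounted at the origin on the work surface. World frame = base frame: x ahead of the robot, y to its left, z up, the work surface at z = 0. Lengths are in m, angles in degrees, forces in N, time in s.
With the tool pointing down it reaches from about 0.4 to 0.825 m from the base axis. Payload 7 kg.
Tool frame: the origin (TCP) lies on the centre line of the jaws, within the pads' length; the fingertips stand 19 mm ahead of it and the grasp point (between the pads) is the TCP (r.tips_ahead is the distance from the TCP to the fingertips, in m); z points along the fingers, y is the line along which they close (so a half turn about z gives the same grasp; the last joint's range is limited). The gripper opens to 88 mm and grips with 3 to 60 N. Pads are 19 mm wide; open, the fingers measure 130 mm over their backs; the gripper's body (78 mm by 193 mm) begins 47 mm behind the grasp point.
Start: joints at [-49.326, 20.546, 0.682, 0, -70.136, -16.507], TCP at [0.276, -0.616, 0.246] pointing down, gripper open.
Joint ranges: [-176.03, 176.03], [-82.01, 121.73], [-58.28, 71.71], [-173.87, 95.51], [-174.79, -0.11], [-173.66, 173.66]. Speed limits (degrees/s): [136.94, 136.94, 172.46, 180, 180, 180].

INTERFACE

Orientations are given as [roll, pitch, yaw] about the fixed x, y, z axes, in that order (R = Rz(yaw) Ry(pitch) Rx(roll)).
In Python, from plant import r, viewer, close_job gives the robot as it stands. The module is installed in compiled form; this text tells all that it offers.
- The arm moves only by the tool arm_command, never from a script. Its arguments are lists of equal length, an entry for each row: "travel": the shift along the world's x, y, z scaled (see below), a list of three; "delta_rot": the turn, a rotation vector about the world's x, y, z scaled (see below), a list of three. In form: {"travel": [[dx, dy, dz], ...], "delta_rot": [[rx, ry, rz], ...]}. A call has 1 to 20 rows; each row is the pose to reach, as a shift and turn from the pose commanded when the call began; what a row does not reach only later rows make up. The controller multiplies each number of a shift by 0.5 m and each number of a turn by 90 degrees. A row lasts 1/8 s, in which the tool goes at most 62.5 mm and 10.7 degrees, less where a joint would pass 70% of its speed; a pose out of reach is approached as far as the arm can. A call with a number of a shift or a turn outside -1 to 1 is refused whole. A call with a gripper value outside its range is refused whole. "grip" is the opening, from 0 (shut) to 1 (fully open), set as the call begins (left out, the last holds). The fingers move at their own pace and stop on an object; "newtons" is the grip in N (left out, the last holds). Time passes only in rows, so rows that repeat a pose let the fingers close. It gives the time, the measured TCP pose, the force, the opening and the grip force at its end, in the units of the state.
- r.get_state(): the state, without advancing time (a new reading comes with each control period).
- viewer.capture(name): name is "scene" or "top" or "wrist"; returns a dict with "img" (420x560x3 uint8, red, green, blue), "camera_matrix" (3x3 intrinsics, pixels), "R" (3x3) and "t" (3): a world point X has camera coordinates R X + t; the wrist camera has in their place "mount" (4x4, takes a point from camera to tool coordinates, whose origin is the TCP and whose axes are the flange's). Camera axes: x right, y down, z forward; pixel columns grow to the right and rows downward; lengths in m; the calibration is good to about 2 mm. A picture is of the moment at which its call begins: read the wrist's pose just before it. There is no depth.
- close_job(): hands the job in; it is judged then, once.
The state is a dict: "time_s": time; "joints": joint angles; "qd": joint speeds; "joint_torque": joint torques, N m; "tcp_pos": TCP position; "eef_rot": TCP orientation; "contact_force": force on the tool from outside, world axes, zero at the start; "moment": the same for the moment, N m; "gripper_width": finger opening in m; "gripper_force": force on a finger pad.
Only numpy, scipy, OpenCV 4.12 (cv2) and the standard library are available. Lean on these libraries where they do the work, as an engineer would, in place of code of your own. Each camera call takes 0.05 s, during which the arm holds its last target. There are 200 camera calls.

## Working session

There is one attempt and no reset: what is moved stays moved. The work goes in short steps, Python scripts to look and compute and a tool call to move; the robot and the scene stay as the last step left them, time stands still between calls to the robot, and variables do not carry over. Pictures are saved under pics/ and viewed, at most 10 in all, crops included, and the job is handed in when it is done.

Besides the shell and the picture viewer there is one more tool, called after ">>>" by a JSON object that holds its "method" and its "body". arm_command: Moves the arm, as the interface text tells. Shifts and turns lie within -1 to 1; 1 stands for 0.5 m of shift or 90 degrees of turn. Its arguments: {"type":"object","properties":{"travel":{"type":"array"},"delta_rot":{"type":"array"},"grip":{"type":"number"},"newtons":{"type":"number"}},"required":["travel","delta_rot"]}

```bash
mkdir -p pics; cat > h.py <<'E'
import numpy as np, cv2, pickle
from plant import r, viewer
def cap(n):
    s=r.get_state(); c=viewer.capture(n)
    return s,c
def save(n,f):
    s,c=cap(n); cv2.imwrite('pics/'+f+'.png',cv2.cvtColor(c['img'],cv2.COLOR_RGB2BGR))
    pickle.dump((s,c),open(f+'.pkl','wb')); return s,c
def load(f): return pickle.load(open(f+'.pkl','rb'))
E
python3 - <<'E'
from h import *
s,c=save('scene','scene0'); print(s)
for k in ('camera_matrix','R','t'): print(c[k])
s,c=save('top','top0')
for k in ('camera_matrix','R','t'): print(c[k])
a=cv2.imread('pics/scene0.png');b=cv2.imread('pics/top0.png')
E
```

```text
{'time_s': 0.0, 'joints': array([-4.93255879e+01,  2.05899644e+01,  6.34274917e-01, -2.04663789e-02,
       -7.01372743e+01, -1.65074575e+01]), 'qd': array([ 0.06430536,  0.03338804, -0.04094874,  0.03417758,  0.05457765,
       -0.00608799]), 'joint_torque': array([-1.19537628e-03, -5.82718670e+01,  2.93055439e+01,  6.99739069e+00,
        6.70002846e-03, -2.31056301e-04]), 'tcp_pos': array([ 0.27613636, -0.61542341,  0.244642  ]), 'eef_rot': array([ 1.79905401e+02, -7.97046244e-03, -1.55840008e+02]), 'contact_force': array([ 0.42227162, -0.09589906,  0.94513299]), 'moment': array([-0.00386961, -0.02781446, -0.07373584]), 'gripper_force': 0.0, 'gripper_width': 0.0877114578667101}
[[411.05460874   0.         283.16678333]
 [  0.         411.05460874 213.01159143]
 [  0.           0.           1.        ]]
[[-0.82635486  0.56309687 -0.00771785]
 [ 0.45743697  0.66317745 -0.59240787]
 [-0.32846471 -0.49306955 -0.80560124]]
[ 0.52597704 -0.19465204  1.66042797]
[[472.97556826   0.         288.81609081]
 [  0.         472.97556826 213.34372662]
 [  0.           0.           1.        ]]
[[ 1.84697017e-02 -9.99829037e-01 -8.76262010e-04]
 [-9.75511262e-01 -1.78283508e-02 -2.19225747e-01]
 [ 2.19172645e-01  4.90383760e-03 -9.75673769e-01]]
[-0.0071609   0.64512545  1.70935663]
```

View pics/scene0.png

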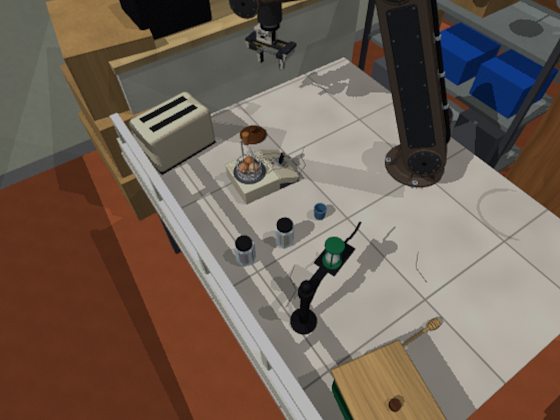

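View pics/top0.png

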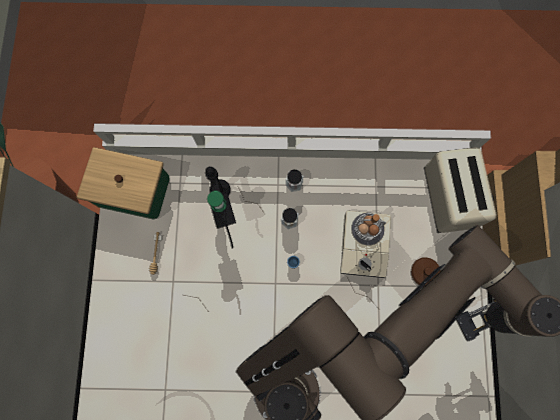

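The scene view shows the cooker near (262,175), the jars at (285,230) and (244,250), and the bracket hook at (355,230). In the top view the cooker spans (345–388, 212–278), the basket is at (369,228), the dial at (365,263), the post at (211,173), and the hook runs to (231,246). Next I'll enlarge crops.

```bash
python3 - <<'E'
from h import *
a=cv2.imread('pics/scene0.png');b=cv2.imread('pics/top0.png')
def crop(im,x,y,w,h,k): return cv2.resize(im[y:y+h,x:x+w],None,fx=k,fy=k,interpolation=cv2.INTER_CUBIC)
A=crop(b,335,205,60,80,6.25) # 375x500
B=crop(b,195,160,60,95,5.2632)[:500]
cv2.imwrite('pics/topcrop.png',np.hstack([A,B]))
A=crop(a,220,115,85,90,4.5);B=crop(a,285,215,85,90,4.5)
cv2.imwrite('pics/scenecrop.png',np.hstack([A,B]))
E
```

```text
(no output)
```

View pics/topcrop.png

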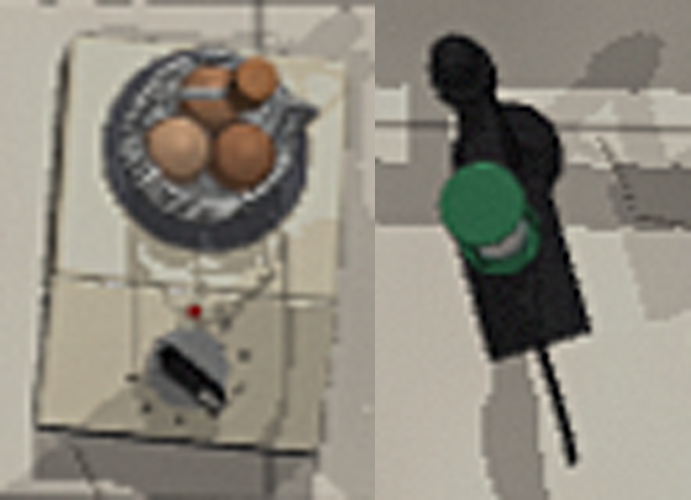

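View pics/scenecrop.png

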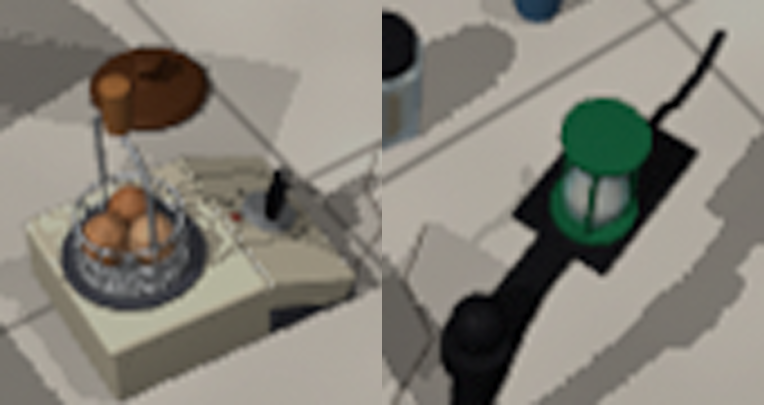

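Top crop: deck corners at (68,35), (345,62), (50,272) and (338,300). The red mark is at (194,311), the dial centre at (188,368) and its white pointer end at (212,398). The tip plate's front corners are at (493,360) and (590,330), and the hook tip is at (573,462). Scene crop: deck corners at (115,350), (30,228) and (270,290), wooden grip top at (116,90), hook tip at (722,33). I'll fit the poses from these.

```bash
cat > fit.py <<'E'
from h import *
from scipy.optimize import least_squares
T=load('top0')[1];S=load('scene0')[1]
def proj(c,X):
    p=c['R']@X+np.ravel(c['t']); q=c['camera_matrix']@p; return q[:2]/q[2]
def un(u,v,k,ox,oy): return np.array([(u+.5)/k-.5+ox,(v+.5)/k-.5+oy])
tc=lambda u,v:(T,un(u,v,6.25,335,205)); tb=lambda u,v:(T,un(u-375,v,500/95,195,160))
sc=lambda u,v:(S,un(u,v,4.5,220,115)); sb=lambda u,v:(S,un(u-382,v,4.5,285,215))
def W(p,l): c,s=np.cos(p[2]),np.sin(p[2]); return np.array([p[0]+c*l[0]-s*l[1],p[1]+s*l[0]+c*l[1],l[2]])
def fit(obs,p0):
    f=lambda p:np.concatenate([proj(o[0],W(p,l))-o[1] for l,o in obs])
    s=least_squares(f,p0,loss='soft_l1'); return s.x,f(s.x).reshape(-1,2).round(1)
def ray(o,z):
    c,uv=o; R=c['R'];C=-R.T@np.ravel(c['t']); d=R.T@np.linalg.solve(c['camera_matrix'],[*uv,1]); return C+d*(z-C[2])/d[2]
def tri(os):
    return least_squares(lambda X:np.concatenate([proj(c,X)-uv for c,uv in os]),[.6,0,.1]).x
m=1e-3
if __name__=='__main__':
    ck=[((.12,.085,.07),tc(68,35)),((.12,-.085,.07),tc(345,62)),((-.03,.085,.07),tc(50,272)),((-.03,-.085,.07),tc(338,300)),
     ((-.115,.085,.03),tc(38,425)),((-.115,-.085,.03),tc(318,450)),((.055,0,.074),tc(206,150)),
     ((.12,.085,.07),sc(115,350)),((.12,-.085,.07),sc(30,228)),((-.03,.085,.07),sc(270,290)),((.055,0,.074),sc(135,250))]
    p,e=fit(ck,[.65,-.2,0]); print('cooker',p[:2],np.degrees(p[2]),e.tolist())
    print('plate',W(p,(.055,0,.074)))
    d=np.radians(25); ax=np.array([-np.sin(d),0,np.cos(d)])
    g=np.array([-.0725,0,.05])+.032*ax; print('dialgrip',W(p,g))
    print('pointer end', ray(tc(212,398),.08),'other',ray(tc(165,352),.09), 'grip top',tri([tc(256,80),sc(116,84)]))
    bk=[((.05,.035,.216),tb(493,360)),((.05,-.035,.216),tb(590,330)),((-.03,0,.22),tb(573,462)),((.245,0,.26),tb(463,70)),((.125,0,.304),tb(484,203)),
     ((-.03,0,.22),sb(722,33)),((.05,.035,.216),sb(697,152)),((.16,.035,.216),sb(603,275)),((.16,-.035,.216),sb(513,215)),((.125,0,.304),sb(606,136))]
    q,e=fit(bk,[.6,.2,.2]); print('hook',q[:2],np.degrees(q[2]),e.tolist())
    for n,o in (('jarA',tc(0,0)),):pass
    for n,uv in (('jar1',(294,176)),('jar2',(289,214))): print(n,ray((T,np.array(uv)),.105))
    print('cup',ray((T,np.array((293,261))),.05),'lid',ray((T,np.array((424,271))),.03))
E
python3 fit.py
```

```text
cooker [ 0.53764922 -0.2844454 ] -4.040648180505992 [[-0.2, -0.4], [0.5, -0.9], [0.1, 0.9], [-0.0, 0.5], [-0.6, 0.4], [-0.0, 0.4], [-0.5, -0.2], [-0.6, 1.1], [-1.9, -1.5], [0.8, -1.5], [-0.0, 0.7]]
plate [ 0.59251251 -0.28832093  0.074     ]
dialgrip [ 0.45183926 -0.2783838   0.07900185]
pointer end [ 0.44309135 -0.29004975  0.08      ] other [ 0.46829276 -0.26150557  0.09      ] grip top [ 0.59343409 -0.28630596  0.26512156]
hook [0.51989862 0.2044864 ] 18.371735379721027 [[-1.3, 0.1], [-0.0, -0.2], [-0.4, -0.4], [-2.7, -3.5], [0.6, 0.3], [-0.5, 0.8], [0.9, -0.5], [0.7, -0.5], [-0.3, -0.6], [-0.7, -1.9]]
jar1 [ 0.78187194 -0.01230368  0.105     ]
jar2 [0.63517068 0.00380019 0.105     ]
cup [ 0.46823303 -0.01415552  0.05      ] lid [ 0.44208785 -0.50628793  0.03      ]
```

```bash
cat > plan.py <<'E'
from fit import *
from scipy.spatial.transform import Rotation as Ro
CK=[0.53765,-0.28445,np.radians(-4.04)]
def dialpose(theta,h,flip=1,ck=CK):   # h: distance of grasp point beyond dial_grip along axis
    d=np.radians(25);n=np.array([-np.sin(d),0,np.cos(d)]);u=np.array([np.cos(d),0,np.sin(d)])
    p=np.cos(theta)*u-np.sin(theta)*np.array([0,1,0]); y=flip*np.cross(n,p)
    Rz=Ro.from_euler('z',ck[2]).as_matrix()
    M=Rz@np.stack([np.cross(y,-n),y,-n],1)
    return W(ck,np.array([-.0725,0,.05])+(.032+h)*n),M
def delta(pos,M):
    s=r.get_state();R0=Ro.from_euler('xyz',s['eef_rot'],degrees=True)
    rv=(Ro.from_matrix(M)*R0.inv()).as_rotvec(degrees=True)
    print('pos',np.round(s['tcp_pos'],4),'travel',np.round((pos-s['tcp_pos'])/.5,4),'rot',np.round(rv/90,4),'deg',np.linalg.norm(rv).round(1),'J',s['joints'].round(1),'t',s['time_s'])
E
python3 - <<'E'
from plan import *
for f in (1,-1):
    P,M=dialpose(2.36,.14,f);delta(P,M)
print(viewer.capture('wrist')['mount'].round(4))
E
```

```text
pos [ 0.2762 -0.6155  0.2447] travel [ 0.2333  0.6825 -0.0777] rot [ 0.3879 -0.0839 -1.7762] deg 163.8 J [-49.3  20.6   0.6  -0.  -70.1 -16.5] t 0.1
pos [ 0.2762 -0.6155  0.2447] travel [ 0.2333  0.6825 -0.0777] rot [-0.0602 -0.2729  0.1811] deg 30.0 J [-49.3  20.6   0.6  -0.  -70.1 -16.5] t 0.1
[[ 2.000e-04 -9.522e-01 -3.053e-01  8.160e-02]
 [ 1.000e+00  4.000e-04 -7.000e-04 -8.000e-04]
 [ 8.000e-04 -3.053e-01  9.522e-01 -1.391e-01]
 [ 0.000e+00  0.000e+00  0.000e+00  1.000e+00]]
```

>>> {"method": "arm_command", "body": {"travel": [[0.0,0.05,0],[0.1,0.3,0],[0.2,0.5,0],[0.23,0.68,-0.02],[0.23,0.68,-0.08],[0.23,0.68,-0.08],[0.23,0.68,-0.08],[0.23,0.68,-0.08],[0.23,0.68,-0.08],[0.23,0.68,-0.08]], "delta_rot": [[0,0,0],[-0.02,-0.09,0.06],[-0.04,-0.18,0.12],[-0.06,-0.27,0.18],[-0.06,-0.27,0.18],[-0.06,-0.27,0.18],[-0.06,-0.27,0.18],[-0.06,-0.27,0.18],[-0.06,-0.27,0.18],[-0.06,-0.27,0.18]], "grip": 1}}

```text
time_s: 1.4
tcp_pos: [0.3914, -0.2767, 0.2058]
eef_rot: [-161.9, 17.3, -136.7]
contact_force: [0.3, 0.3, -0.6]
gripper_width: 0.0877
gripper_force: 0.0
```

```bash
python3 - <<'E'
from plan import *
delta(*dialpose(2.36,.14,-1))
s,c=save('wrist','w1'); m=c['mount']
R0=Ro.from_euler('xyz',s['eef_rot'],degrees=True).as_matrix()
Rc=R0@m[:3,:3];tc_=R0@m[:3,3]+s['tcp_pos']
K=c['camera_matrix'];g=dialpose(0,0)[0]
for X in (g,W(CK,(.055,0,.074))):
    q=K@(Rc.T@(X-tc_));print(q[:2]/q[2],q[2])
E
```

```text
pos [ 0.3914 -0.2767  0.2058] travel [0.0029 0.005  0.0002] rot [ 0.0006 -0.0021  0.0023] deg 0.3 J [-15.8  -7.5 -38.6  -8.3 -34.7 -27.9] t 1.4
[287.67733368 205.9038707 ] 0.29154652370960843
[216.1210183 259.8889365] 0.3796715010559625
```

View pics/w1.png

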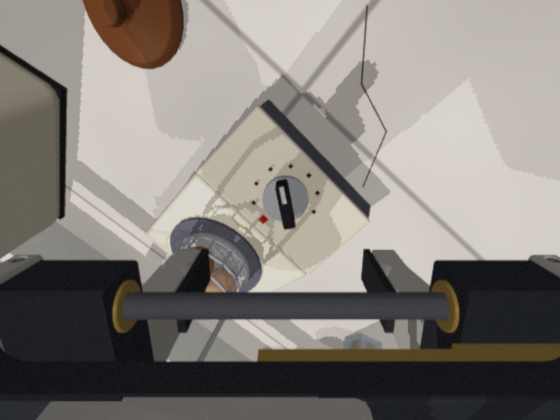

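The wrist view shows the dial centre at about (286,203), the white pointer end at (281,182), the bar's far end at (290,228) and the red mark at (263,219). The panel's front corners are at (262,107) and (366,212), and the ridge corners are at (197,175) and (306,272). I'll refine the fit with these points.

```bash
cat > refine.py <<'E'
from plan import *
def wcam(s,c):
    m=c['mount'];R0=Ro.from_euler('xyz',s['eef_rot'],degrees=True).as_matrix()
    Rc=(R0@m[:3,:3]).T;return dict(R=Rc,t=-Rc@(R0@m[:3,3]+s['tcp_pos']),camera_matrix=c['camera_matrix'])
if __name__=='__main__':
    w=wcam(*load('w1')); o=lambda u,v:(w,np.array([u,v],float))
    wk=[((-.115,-.085,.03),o(262,107)),((-.115,.085,.03),o(366,212)),((-.03,-.085,.07),o(197,175)),((-.03,.085,.07),o(306,272)),((.12,-.085,.07),o(148,231))]
    ck=[((.12,.085,.07),tc(68,35)),((.12,-.085,.07),tc(345,62)),((-.03,.085,.07),tc(50,272)),((-.03,-.085,.07),tc(338,300)),
     ((-.115,.085,.03),tc(38,425)),((-.115,-.085,.03),tc(318,450)),((.055,0,.074),tc(206,150))]
    for n,k in (('w',wk),('all',wk+ck)):
        p,e=fit(k,CK);print(n,p[:2].round(4),np.degrees(p[2]).round(2),e.tolist())
        f=lambda th:np.concatenate([proj(w,dialpose(th[0],.006,1,p)[0]+a*(Ro.from_euler('z',p[2]).as_matrix()@pd(th[0])))-uv for a,uv in ((.022,(281,182)),(-.022,(290,228)))])
        d=np.radians(25);u=np.array([np.cos(d),0,np.sin(d)])
        pd=lambda t:np.cos(t)*u-np.sin(t)*np.array([0,1,0])
        s=least_squares(f,[2.3]);print('theta',s.x,s.fun.round(1),'grip',dialpose(0,0,1,p)[0].round(4))
E
python3 refine.py
```

```text
w [ 0.5414 -0.2864] -6.49 [[-0.5, -0.5], [4.1, 13.8], [-0.7, -2.6], [0.5, 5.8], [-8.1, 1.8]]
theta [2.13901923] [1.3 7.1 0.8 4.5] grip [ 0.4559 -0.2767  0.079 ]
all [ 0.5392 -0.2847] -4.8 [[-2.1, -1.9], [6.6, 10.6], [-0.4, -2.1], [3.8, 4.7], [-5.1, 4.4], [0.3, -1.1], [1.0, -0.9], [0.1, 0.2], [-0.1, 0.3], [-0.9, -0.4], [-0.4, 0.3], [-0.2, -0.6]]
theta [2.16319631] [2.  4.9 1.6 2.7] grip [ 0.4535 -0.2775  0.079 ]
```

```bash
python3 - <<'E'
from plan import *
CK[:]=[.5385,-.2846,np.radians(-4.4)]
delta(*dialpose(2.15,.06,-1))
E
```

```text
pos [ 0.3913 -0.2768  0.2057] travel [ 0.0723  0.0014 -0.1447] rot [-0.0556  0.0022  0.1198] deg 11.9 J [-15.8  -7.5 -38.6  -8.3 -34.7 -27.9] t 1.45
```

>>> {"method": "arm_command", "body": {"travel": [[0.036,0,-0.072],[0.072,0.001,-0.145],[0.072,0.001,-0.145],[0.072,0.001,-0.145]], "delta_rot": [[-0.028,0,0.06],[-0.056,0.002,0.12],[-0.056,0.002,0.12],[-0.056,0.002,0.12]]}}

```text
time_s: 1.95
tcp_pos: [0.4272, -0.276, 0.1335]
eef_rot: [-158.7, 13.4, -125.1]
contact_force: [0.0, -0.4, 0.2]
gripper_width: 0.0873
gripper_force: 0.0
```

```bash
python3 - <<'E'
from plan import *
delta(*dialpose(2.15,.06,-1))
s,c=save('wrist','w2')
im=cv2.imread('pics/w2.png')[100:300,170:430]
cv2.imwrite('pics/w2c.png',cv2.resize(im,None,fx=3,fy=3,interpolation=cv2.INTER_CUBIC))
E
```

```text
pos [ 0.4272 -0.276   0.1335] travel [-0.0013 -0.0012 -0.0001] rot [ 0.     -0.0002  0.0041] deg 0.4 J [-14.2   1.6 -41.3 -10.7 -22.8 -14.4] t 1.95
```

View pics/w2c.png

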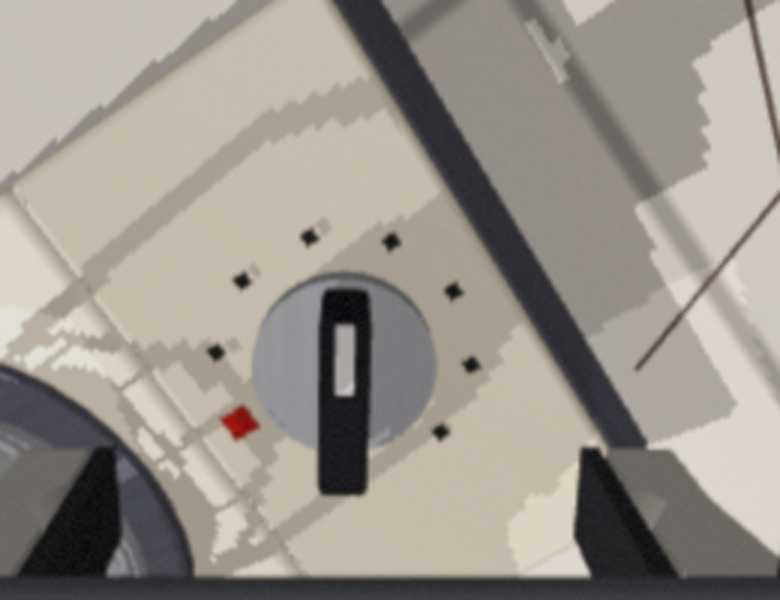

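The close wrist crop shows the bar upright in the image, so it lines up with the fingers. It spans (319–368, 290–494), and the steel skirt's centre is at (344.5,362). Now to turn that into a position.

```bash
python3 - <<'E'
from plan import *
from refine import wcam
CK[:]=[.5385,-.2846,np.radians(-4.4)]
s,c=load('w2');w=wcam(s,c)
P,M=dialpose(2.15,-.023,-1)
print('pred skirt px',proj(w,P),'obs',284.5,220.3)
uv=np.array([284.5,220.3]);R=w['R'];C=-R.T@w['t'];d=R.T@np.linalg.solve(w['camera_matrix'],[*uv,1]);n=-M[:,2]
X=C+d*((P-C)@n)/(d@n);print('obs skirt centre',X,'pred',P,'diff in tool',M.T@(X-P))
G=X+.023*n;print('dialgrip',G)
np.save('G.npy',G);delta(G+n*.004,M)
E
```

```text
pred skirt px [286.9316874  223.99290472] obs 284.5 220.3
obs skirt centre [ 0.46206967 -0.28229383  0.0581202 ] pred [ 0.46242132 -0.27874606  0.05815677] diff in tool [ 3.03031834e-03 -1.87851777e-03  3.43586323e-17]
dialgrip [ 0.4523781  -0.28154811  0.07896528]
pos [ 0.4274 -0.276   0.1341] travel [ 0.0465 -0.0109 -0.103 ] rot [ 0.0003  0.0007 -0.0001] deg 0.1 J [-14.2   1.5 -41.3 -10.7 -22.8 -14.4] t 2.0
```

>>> {"method": "arm_command", "body": {"travel": [[0.024,-0.005,-0.05],[0.04,-0.008,-0.088],[0.047,-0.008,-0.105],[0.047,-0.008,-0.105],[0.047,-0.008,-0.105]], "delta_rot": [[0,0,0],[0,0,0],[0,0,0],[0,0,0],[0,0,0]], "grip": 0.5}}

```text
time_s: 2.62
tcp_pos: [0.451, -0.2795, 0.0816]
eef_rot: [-158.6, 13.4, -124.9]
contact_force: [0.0, 0.4, -0.5]
gripper_width: 0.046
gripper_force: 0.0
```

>>> {"method": "arm_command", "body": {"travel": [[0,0,0],[0,0,0],[0,0,0],[0,0,0],[0,0,0],[0,0,0]], "delta_rot": [[0,0,0],[0,0,0],[0,0,0],[0,0,0],[0,0,0],[0,0,0]], "grip": 0, "newtons": 30}}

```text
time_s: 3.38
tcp_pos: [0.4513, -0.2796, 0.0809]
eef_rot: [-158.6, 13.4, -124.9]
contact_force: [1.4, -3.2, 1.5]
gripper_width: 0.0122
gripper_force: 29.9
```

```bash
python3 - <<'E'
from plan import *
s=r.get_state();print(s)
d=np.radians(25);a=Ro.from_euler('z',np.radians(-4.4)).apply([-np.sin(d),0,np.cos(d)]);print('axis',a,'moment on axis',a@s['moment'])
for k in (30,60,80):print(k,a*k/90)
E
```

```text
{'time_s': 3.375, 'joints': array([-14.41035694,   9.17755193, -40.53711805, -15.38330206,
       -16.09861386,  -9.16303781]), 'qd': array([ 0.00773986,  0.02517339, -0.05742886, -0.02151674,  0.01815091,
        0.12584399]), 'joint_torque': array([  1.082443  , -32.05681086,  18.32131326,   3.81422684,
         0.39686593,   0.08881144]), 'tcp_pos': array([ 0.45133245, -0.27963652,  0.08093416]), 'eef_rot': array([-158.58794898,   13.3581048 , -124.9185061 ]), 'contact_force': array([ 1.42175608, -3.17721632,  1.48641843]), 'moment': array([-0.76307159,  0.96126312, -0.41103061]), 'gripper_force': 29.942149221897125, 'gripper_width': 0.012180068641690193}
axis [-0.4213727   0.03242286  0.90630779] moment on axis -0.01981579986629154
30 [-0.14045757  0.01080762  0.3021026 ]
60 [-0.28091513  0.02161524  0.60420519]
80 [-0.37455351  0.02882032  0.80560692]
```

>>> {"method": "arm_command", "body": {"travel": [[0,0,0],[0,0,0],[0,0,0],[0,0,0],[0,0,0],[0,0,0],[0,0,0],[0,0,0],[0,0,0],[0,0,0],[0,0,0]], "delta_rot": [[-0.035,0.003,0.0755],[-0.07,0.005,0.151],[-0.105,0.008,0.227],[-0.14,0.011,0.302],[-0.176,0.014,0.378],[-0.211,0.016,0.453],[-0.246,0.019,0.529],[-0.281,0.022,0.604],[-0.316,0.024,0.68],[-0.351,0.027,0.755],[-0.351,0.027,0.755]], "newtons": 40}}

```text
time_s: 4.75
tcp_pos: [0.4512, -0.2797, 0.0809]
eef_rot: [-160.8, -16.4, -55.3]
contact_force: [0.4, -3.5, 1.9]
gripper_width: 0.0117
gripper_force: 40.0
```

```bash
cat > st.py <<'E'
from plan import *
s=r.get_state()
d=np.radians(25);a=Ro.from_euler('z',np.radians(-4.4)).apply([-np.sin(d),0,np.cos(d)])
P,M=dialpose(0,0,-1,[.5385,-.2846,np.radians(-4.4)])
rv=(Ro.from_euler('xyz',s['eef_rot'],degrees=True)*Ro.from_matrix(M).inv()).as_rotvec()
print('t',s['time_s'],'J',s['joints'].round(1),'mom axis',(a@s['moment']).round(3),'mom',s['moment'].round(2),'F',s['contact_force'].round(1),'w',s['gripper_width'],s['gripper_force'],'tool angle rad (clockwise)',-(rv@a).round(3),rv.round(2))
E
python3 st.py
```

```text
t 4.75 J [-14.4   9.2 -40.6 -15.3 -16.1  65.7] mom axis 0.048 mom [-1.37  1.11 -0.62] F [ 0.4 -3.5  1.9] w 0.011702525855027096 39.97035026550293 tool angle rad (clockwise) 0.84 [ 0.35 -0.03 -0.76]
```

>>> {"method": "arm_command", "body": {"travel": [[0,0,0],[0,0,0],[0,0,0],[0,0,0],[0,0,0],[0,0,0],[0,0,0]], "delta_rot": [[-0.035,0.003,0.0755],[-0.07,0.005,0.151],[-0.105,0.008,0.227],[-0.14,0.011,0.302],[-0.176,0.014,0.378],[-0.19,0.015,0.41],[-0.19,0.015,0.41]]}}

```text
time_s: 5.62
tcp_pos: [0.4512, -0.2797, 0.0809]
eef_rot: [-176.5, -24.8, -12.7]
contact_force: [1.0, -5.4, 2.4]
gripper_width: 0.0117
gripper_force: 40.0
```

```bash
echo "print('jt',s['joint_torque'].round(3))" >> st.py; python3 st.py
```

```text
t 5.625 J [-14.4   9.2 -40.5 -15.3 -16.2 106.3] mom axis 0.087 mom [-1.7   1.1  -0.73] F [ 1.  -5.4  2.4] w 0.011725413059186143 39.97136414051056 tool angle rad (clockwise) 0.132 [ 0.06 -0.   -0.12]
jt [  2.029 -32.091  18.167   3.211   0.075   0.368]
```

>>> {"method": "arm_command", "body": {"travel": [[0,-0.002,0],[0,-0.002,0],[0,-0.002,0],[0,-0.002,0]], "delta_rot": [[-0.015,0.001,0.033],[-0.03,0.002,0.066],[-0.047,0.004,0.1],[-0.047,0.004,0.1]]}}

```text
time_s: 6.12
tcp_pos: [0.4512, -0.2799, 0.0809]
eef_rot: [178.9, -24.9, -1.8]
contact_force: [1.0, 1.5, 4.9]
gripper_width: 0.0115
gripper_force: 40.3
```

```bash
python3 st.py
```

```text
t 6.125 J [-14.4   9.2 -40.5 -15.2 -16.2 116.1] mom axis -0.549 mom [ 0.74  0.48 -0.28] F [1.  1.5 4.9] w 0.011479874787560173 40.261995792388916 tool angle rad (clockwise) -0.041 [-0.02  0.    0.04]
jt [ -0.352 -30.691  17.925   4.776   0.721   0.919]
```

>>> {"method": "arm_command", "body": {"travel": [[0,0,0],[0,0,0],[0,0,0]], "delta_rot": [[-0.014,0.001,0.03],[-0.023,0.002,0.05],[-0.023,0.002,0.05]]}}

```text
time_s: 6.5
tcp_pos: [0.4511, -0.2799, 0.0808]
eef_rot: [176.7, -24.7, 3.6]
contact_force: [1.2, 2.3, 5.4]
gripper_width: 0.0131
gripper_force: 42.9
```

```bash
python3 st.py
```

```text
t 6.5 J [-14.4   9.2 -40.5 -15.3 -16.3 121. ] mom axis -0.967 mom [ 1.16  0.43 -0.54] F [1.2 2.3 5.4] w 0.013050812905145577 42.94205621816218 tool angle rad (clockwise) -0.126 [-0.05  0.01  0.11]
jt [ -0.326 -30.568  18.043   5.205   0.787   1.214]
```

>>> {"method": "arm_command", "body": {"travel": [[0,0,0],[0,0,0],[0,0,0],[-0.04,0.003,0.09],[-0.085,0.006,0.18],[-0.085,0.006,0.18],[-0.085,0.006,0.18]], "delta_rot": [[0,0,0],[0,0,0],[0,0,0],[0,0,0],[0,0,0],[0,0,0],[0,0,0]], "grip": 0.6}}

```text
time_s: 7.38
tcp_pos: [0.4081, -0.2772, 0.1705]
eef_rot: [176.5, -24.7, 3.8]
contact_force: [1.3, 0.1, 0.3]
gripper_width: 0.0526
gripper_force: 0.0
```

```bash
python3 st.py; python3 - <<'E'
from h import *
save('wrist','w3')
im=cv2.imread('pics/w3.png')
cv2.imwrite('pics/w3c.png',im)
E
```

```text
t 7.375 J [-15.1  -3.3 -40.2  -9.3 -28.9 115.4] mom axis 0.048 mom [ 0.01  1.59 -0.  ] F [1.3 0.1 0.3] w 0.05256903555379802 0.0 tool angle rad (clockwise) -0.13 [-0.05  0.01  0.12]
jt [ -0.078 -22.741  26.074   5.703   1.365  -0.039]
```

View pics/w3c.png

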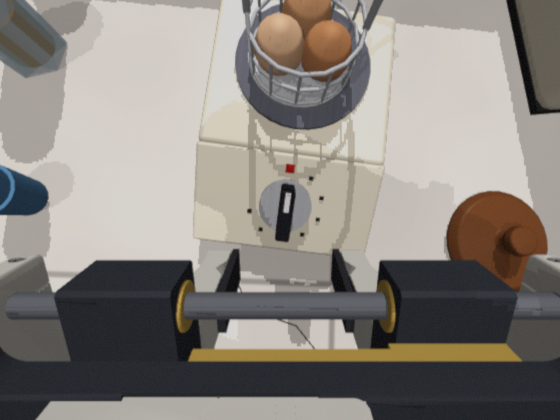

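The dial's white pointer end (288,186) now points at the red mark (290,168), and the moment rose sharply at the stop, so the dial is home. The basket is still on its plate. Next I'll go above the basket with the tool pointing down and the camera to the front.

```bash
python3 - <<'E'
from plan import *
M=Ro.from_euler('xyz',[180,0,-75],degrees=True).as_matrix()
delta(np.array([.50,-.287,.36]),M)
E
```

```text
pos [ 0.408  -0.2771  0.1697] travel [ 0.184  -0.0197  0.3806] rot [ 0.2048  0.2164 -0.853 ] deg 81.3 J [-15.1  -3.2 -40.2  -9.3 -28.9 115.4] t 7.425
```

>>> {"method": "arm_command", "body": {"travel": [[0,0,0.1],[0,0,0.2],[0,0,0.3],[0.02,0,0.38],[0.08,-0.01,0.38],[0.14,-0.02,0.38],[0.184,-0.02,0.38],[0.184,-0.02,0.38],[0.184,-0.02,0.38],[0.184,-0.02,0.38],[0.184,-0.02,0.38]], "delta_rot": [[0,0,0],[0.02,0.022,-0.085],[0.04,0.044,-0.17],[0.06,0.066,-0.255],[0.082,0.087,-0.34],[0.103,0.108,-0.427],[0.124,0.13,-0.512],[0.145,0.152,-0.6],[0.166,0.174,-0.68],[0.205,0.216,-0.853],[0.205,0.216,-0.853]], "grip": 1}}

```text
time_s: 8.8
tcp_pos: [0.5012, -0.2872, 0.3577]
eef_rot: [179.7, 0.1, -75.2]
contact_force: [-0.3, 0.5, -0.4]
gripper_width: 0.0874
gripper_force: 0.0
```

```bash
python3 - <<'E'
from plan import *
M=Ro.from_euler('xyz',[180,0,-160],degrees=True).as_matrix()
delta(np.array([.593,-.287,.36]),M)
E
```

```text
pos [ 0.5012 -0.2872  0.3577] travel [0.1836 0.0004 0.0046] rot [-0.0029 -0.0022 -0.9421] deg 84.8 J [-10.4   8.6  -1.   -0.  -80.7  25.2] t 8.8
```

>>> {"method": "arm_command", "body": {"travel": [[0.05,0,0],[0.1,0,0],[0.15,0,0],[0.183,0,0.004],[0.183,0,0.004],[0.183,0,0.004],[0.183,0,0.004],[0.183,0,0.004],[0.183,0,0.004],[0.183,0,0.004]], "delta_rot": [[0,0,-0.1],[0,0,-0.2],[0,0,-0.3],[0,0,-0.4],[0,0,-0.5],[0,0,-0.6],[0,0,-0.7],[0,0,-0.8],[0,0,-0.9],[0,0,-0.94]]}}

```text
time_s: 10.05
tcp_pos: [0.5924, -0.2871, 0.3596]
eef_rot: [179.9, -0.3, -159.8]
contact_force: [-0.4, 0.5, -0.1]
gripper_width: 0.0875
gripper_force: 0.0
```

>>> {"method": "arm_command", "body": {"travel": [[0,0,0],[0,0,0],[0,0,0],[0,0,0]], "delta_rot": [[0,0,-0.1],[0,0,-0.2],[0,0,-0.28],[0,0,-0.28]]}}

```text
time_s: 10.55
tcp_pos: [0.5923, -0.2871, 0.36]
eef_rot: [180.0, -0.3, 175.3]
contact_force: [-0.4, -0.1, -0.6]
gripper_width: 0.0877
gripper_force: 0.0
```

```bash
python3 - <<'E'
from plan import *
from refine import wcam
s,c=save('wrist','w4');print(s['tcp_pos'],s['eef_rot'],s['joints'].round(1))
w=wcam(s,c)
for z in (.265,.248,.219,.131): print(z,proj(w,np.array([.593,-.287,z])))
im=cv2.imread('pics/w4.png')[60:320,140:440]
cv2.imwrite('pics/w4c.png',cv2.resize(im,None,fx=2.3,fy=2.3,interpolation=cv2.INTER_CUBIC))
E
```

```text
[ 0.59230627 -0.28714063  0.36003762] [179.96040019  -0.27397867 175.28734922] [ -8.9  16.5   9.6  -0.  -83.3 -85.8]
0.265 [285.64761486 218.61182678]
0.248 [285.62779046 212.17258127]
0.219 [285.59905187 202.83788389]
0.131 [285.53772473 182.91796209]
```

View pics/w4c.png

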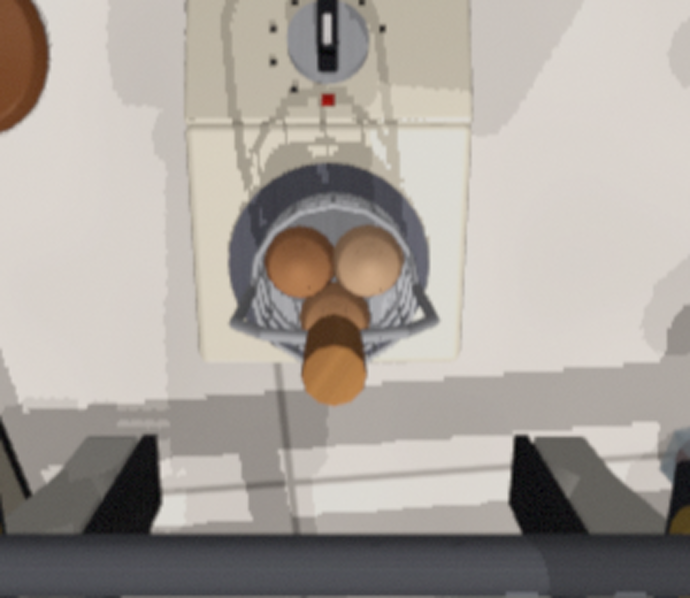

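The crop shows the wooden grip's top centre at (335,375) and the bail shoulders at (238,322) and (435,318), which gives a basket yaw of about -3.5°. The dial pointer is on the red mark. Descending to grasp.

>>> {"method": "arm_command", "body": {"travel": [[0.002,0,-0.08],[0.003,0,-0.15],[0.003,0,-0.2],[0.003,0,-0.22],[0.003,0,-0.22]], "delta_rot": [[0,0,0],[0,0,0],[0,0,0],[0,0,0],[0,0,0]]}}

```text
time_s: 11.22
tcp_pos: [0.5934, -0.2874, 0.252]
eef_rot: [-180.0, -0.2, 175.3]
contact_force: [-0.8, 0.0, 1.0]
gripper_width: 0.0879
gripper_force: 0.0
```

>>> {"method": "arm_command", "body": {"travel": [[0,0,0],[0,0,0],[0,0,0],[0,0,0],[0,0,0],[0,0,0]], "delta_rot": [[0,0,0],[0,0,0],[0,0,0],[0,0,0],[0,0,0],[0,0,0]], "grip": 0, "newtons": 40}}

```text
time_s: 11.98
tcp_pos: [0.5933, -0.2873, 0.2525]
eef_rot: [-180.0, -0.1, 175.2]
contact_force: [-0.6, -0.9, 0.8]
gripper_width: 0.033
gripper_force: 0.0
```

>>> {"method": "arm_command", "body": {"travel": [[0,0,0.02],[0,0,0.06],[0,0,0.12],[0,0,0.16],[0,0,0.16]], "delta_rot": [[0,0,0],[0,0,0],[0,0,0],[0,0,0],[0,0,0]]}}

```text
time_s: 12.6
tcp_pos: [0.5939, -0.2875, 0.3344]
eef_rot: [-180.0, 0.1, 175.2]
contact_force: [-0.0, -0.0, -3.0]
gripper_width: 0.0228
gripper_force: 40.0
```

```bash
python3 st.py; python3 - <<'E'
from plan import *
from fit import *
bk=[((.05,.035,.216),tb(493,360)),((.05,-.035,.216),tb(590,330)),((-.03,0,.22),tb(573,462)),((.125,0,.304),tb(484,203)),
 ((-.03,0,.22),sb(722,33)),((.05,.035,.216),sb(697,152)),((.16,.035,.216),sb(603,275)),((.16,-.035,.216),sb(513,215))]
for b in (bk,bk[:4],bk[4:]):
    q,e=fit(b,[.52,.2,.3]); print('hook',q[:2],np.degrees(q[2]),e.tolist())
E
```

```text
t 12.6 J [ -8.9  16.8   6.7   0.  -79.8 -85.9] mom axis -0.008 mom [-0.01 -0.16 -0.01] F [-0. -0. -3.] w 0.022754995086534845 39.99697208404541 tool angle rad (clockwise) -3.062 [-0.68  0.06  3.06]
jt [ -0.078 -56.694  32.503   8.005  -0.609  -0.   ]
hook [0.52047741 0.20405669] 18.610776521617936 [[-1.2, -0.0], [0.0, -0.3], [-0.2, -0.6], [0.6, 0.2], [-0.8, 0.8], [0.7, -0.5], [0.7, -0.4], [-0.4, -0.5]]
hook [0.52002026 0.20315022] 19.13709982651245 [[-1.0, 0.3], [0.1, -0.3], [0.1, -0.5], [0.5, 0.5]]
hook [0.52090894 0.20513739] 18.24009794333234 [[-0.6, 1.2], [0.7, -0.2], [0.4, -0.2], [-0.5, -0.4]]
```

>>> {"method": "arm_command", "body": {"travel": [[-0.01,0.03,0],[-0.04,0.1,0],[-0.08,0.2,0],[-0.12,0.3,0],[-0.16,0.4,0],[-0.2,0.5,0],[-0.24,0.6,0],[-0.28,0.7,0],[-0.31,0.79,0],[-0.335,0.86,0],[-0.35,0.9,0],[-0.356,0.913,0],[-0.356,0.913,0],[-0.356,0.913,0]], "delta_rot": [[0,0,0],[0,0,0.02],[0,0,0.05],[0,0,0.08],[0,0,0.11],[0,0,0.14],[0,0,0.17],[0,0,0.2],[0,0,0.22],[0,0,0.24],[0,0,0.245],[0,0,0.245],[0,0,0.245],[0,0,0.245]]}}

```text
time_s: 14.35
tcp_pos: [0.4153, 0.1685, 0.3323]
eef_rot: [-180.0, -0.1, -162.8]
contact_force: [-0.3, 0.4, -2.8]
gripper_width: 0.0229
gripper_force: 40.0
```

```bash
python3 - <<'E'
from plan import *
s,c=save('scene','s5');print(s['tcp_pos'],s['eef_rot'],s['joints'].round(1))
for n,X in (('tcp',s['tcp_pos']),('wire if29',s['tcp_pos']-[0,0,.029]),('hook',np.array([.5204,.2041,.207])),('tip',np.array([.492,.1945,.221]))): print(n,proj(c,X))
s,t=save('top','t5')
for n,X in (('tcp',s['tcp_pos']),('wire if29',s['tcp_pos']-[0,0,.029]),('hook',np.array([.5204,.2041,.207]))): print(n,proj(t,X))
a=cv2.imread('pics/s5.png')[140:290,290:420];b=cv2.imread('pics/t5.png')[150:300,190:290]
f=lambda i:cv2.resize(i,None,fx=3.4,fy=3.4,interpolation=cv2.INTER_CUBIC)
cv2.imwrite('pics/c5.png',np.hstack([f(a),f(b)]))
E
```

```text
[0.41529127 0.16853718 0.33230532] [-1.79983406e+02 -9.98039803e-02 -1.62759272e+02] [  47.4   -4.3  -17.7   -0.   -76.7 -120.1]
tcp [379.56561977 181.55825302]
wire if29 [377.76037649 188.07407465]
hook [353.55579016 231.88904258]
tip [359.42119499 222.5666946 ]
tcp [234.93975853 265.87898736]
wire if29 [235.96048604 266.88913717]
hook [229.98873855 239.12886586]
```

View pics/c5.png

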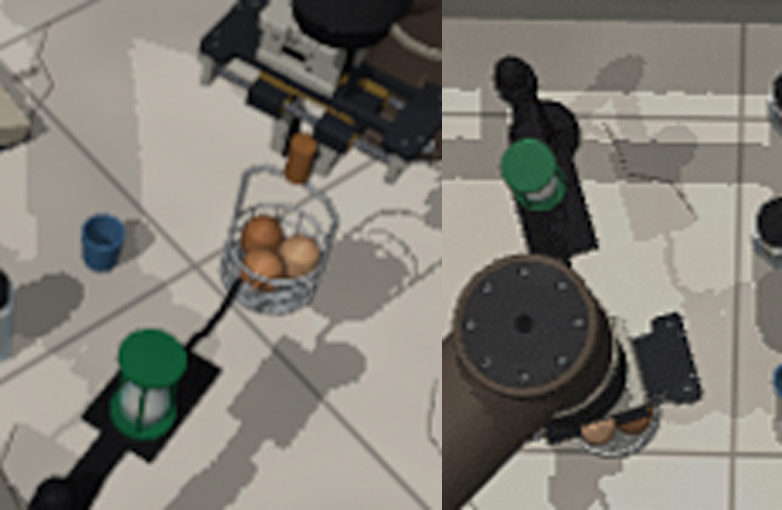

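The crop shows the basket upright in the gripper in front of the hook, with the wooden grip's bottom at (296,181), the hook tip near (235,285) and the timer untouched. The wire sits about 35 mm below the TCP. Lowering to just above tip height, then moving in along the bracket's x.

>>> {"method": "arm_command", "body": {"travel": [[0,0,-0.05],[0,0,-0.1],[0,0,-0.108],[0.03,0.01,-0.108],[0.07,0.024,-0.108],[0.11,0.037,-0.108],[0.15,0.051,-0.108],[0.19,0.064,-0.108],[0.21,0.071,-0.108],[0.216,0.073,-0.108],[0.216,0.073,-0.108],[0.216,0.073,-0.108]], "delta_rot": [[0,0,0],[0,0,0],[0,0,0],[0,0,0.003],[0,0,0.006],[0,0,0.01],[0,0,0.01],[0,0,0.01],[0,0,0.01],[0,0,0.01],[0,0,0.01],[0,0,0.01]]}}

```text
time_s: 15.95
tcp_pos: [0.5229, 0.2055, 0.2789]
eef_rot: [180.0, -0.1, -161.8]
contact_force: [-0.1, 0.2, -3.0]
gripper_width: 0.0232
gripper_force: 40.0
```

>>> {"method": "arm_command", "body": {"travel": [[0,0,-0.02],[0,0,-0.04],[0,0,-0.04],[0,0,-0.04]], "delta_rot": [[0,0,0],[0,0,0],[0,0,0],[0,0,0]]}}

```text
time_s: 16.45
tcp_pos: [0.5234, 0.2057, 0.2586]
eef_rot: [-180.0, -0.1, -161.8]
contact_force: [-0.3, -0.3, -2.5]
gripper_width: 0.0231
gripper_force: 40.0
```

Still carrying the weight, so I'll lower in small steps until the hook takes it.

>>> {"method": "arm_command", "body": {"travel": [[0,0,-0.005],[0,0,-0.012],[0,0,-0.016],[0,0,-0.016]], "delta_rot": [[0,0,0],[0,0,0],[0,0,0],[0,0,0]]}}

```text
time_s: 16.95
tcp_pos: [0.5232, 0.2056, 0.2503]
eef_rot: [-180.0, -0.1, -161.8]
contact_force: [-0.4, 0.1, -2.1]
gripper_width: 0.023
gripper_force: 40.0
```

>>> {"method": "arm_command", "body": {"travel": [[0,0,-0.004],[0,0,-0.008],[0,0,-0.008]], "delta_rot": [[0,0,0],[0,0,0],[0,0,0]]}}

```text
time_s: 17.32
tcp_pos: [0.524, 0.2059, 0.2489]
eef_rot: [180.0, 0.1, -161.8]
contact_force: [-4.3, 0.2, 9.9]
gripper_width: 0.0228
gripper_force: 40.0
```

>>> {"method": "arm_command", "body": {"travel": [[0,0,0.004],[0,0,0.004],[0,0,0.004]], "delta_rot": [[0,0,0],[0,0,0],[0,0,0]]}}

```text
time_s: 17.7
tcp_pos: [0.5237, 0.2058, 0.2491]
eef_rot: [180.0, -0.0, -161.8]
contact_force: [-1.6, -0.0, 4.5]
gripper_width: 0.0231
gripper_force: 40.0
```

```bash
python3 - <<'E'
from plan import *
def eggs(f):
    s,c=load(f); h=cv2.cvtColor(c['img'],cv2.COLOR_RGB2HSV)
    m=cv2.inRange(h,(3,70,70),(22,255,255)); n,l,st,ce=cv2.connectedComponentsWithStats(m)
    return [(st[i].tolist(),ce[i].round(1).tolist()) for i in range(1,n) if st[i,4]>15 and 320<ce[i][0]<420 and 150<ce[i][1]<300]
print(eggs('s5'))
s,c=save('scene','s6');print(s['tcp_pos'],s['contact_force']);print(eggs('s6'))
print(proj(c,s['tcp_pos']))
E
```

```text
[([366, 161, 23, 13, 38], [375.7, 166.3]), ([397, 164, 7, 5, 20], [400.2, 165.8]), ([374, 179, 9, 15, 97], [377.8, 186.0]), ([361, 203, 23, 19, 304], [371.0, 213.1]), ([361, 220, 10, 6, 24], [365.0, 222.8])]
[0.52368382 0.20582278 0.24913451] [-1.5554688  -0.00621004  4.4560822 ]
[([401, 180, 10, 4, 16], [405.9, 181.4]), ([341, 208, 14, 8, 22], [347.3, 211.0]), ([370, 209, 8, 5, 19], [373.7, 211.4]), ([350, 222, 8, 15, 80], [353.0, 229.0]), ([347, 248, 15, 14, 109], [355.2, 255.1])]
[354.96751153 224.72685003]
```

>>> {"method": "arm_command", "body": {"travel": [[0,0,0.002],[0,0,0.002]], "delta_rot": [[0,0,0],[0,0,0]], "newtons": 6}}

```text
time_s: 18.0
tcp_pos: [0.5235, 0.2057, 0.2493]
eef_rot: [-180.0, -0.1, -161.8]
contact_force: [0.4, 0.2, 0.3]
gripper_width: 0.0242
gripper_force: 6.0
```

>>> {"method": "arm_command", "body": {"travel": [[0,0,0],[0,0,0],[0,0,0],[0,0,0],[0,0,0],[0,0,0],[0,0,0],[0,0,0]], "delta_rot": [[0,0,0],[0,0,0],[0,0,0],[0,0,0],[0,0,0],[0,0,0],[0,0,0],[0,0,0]], "grip": 0.6}}

```text
time_s: 19.0
tcp_pos: [0.5233, 0.2057, 0.2496]
eef_rot: [-180.0, -0.1, -161.8]
contact_force: [-0.5, 0.1, -0.3]
gripper_width: 0.0527
gripper_force: 0.0
```

>>> {"method": "arm_command", "body": {"travel": [[0,0,0.03],[0,0,0.1],[0,0,0.2],[0,0,0.3],[-0.1,-0.03,0.35],[-0.2,-0.06,0.35],[-0.2,-0.2,0.35],[-0.2,-0.3,0.35],[-0.2,-0.4,0.35],[-0.2,-0.4,0.35],[-0.2,-0.4,0.35]], "delta_rot": [[0,0,0],[0,0,0],[0,0,0],[0,0,0],[0,0,0],[0,0,0],[0,0,0],[0,0,0],[0,0,0],[0,0,0],[0,0,0]]}}

```text
time_s: 20.38
tcp_pos: [0.4233, 0.0055, 0.4254]
eef_rot: [180.0, -0.0, -161.9]
contact_force: [-0.0, -0.0, -0.5]
gripper_width: 0.0526
gripper_force: 0.0
```

```bash
python3 - <<'E'
from plan import *
print(r.get_state()['contact_force'])
save('scene','s7');s,t=save('top','t7')
a=cv2.imread('pics/s7.png')[190:310,290:400];b=cv2.imread('pics/t7.png')[150:270,185:270]
f=lambda i:cv2.resize(i,None,fx=4,fy=4,interpolation=cv2.INTER_CUBIC)
cv2.imwrite('pics/c7.png',np.hstack([f(a),f(b)]))
E
```

```text
[-0.03555227 -0.0092437  -0.4928967 ]
```

View pics/c7.png

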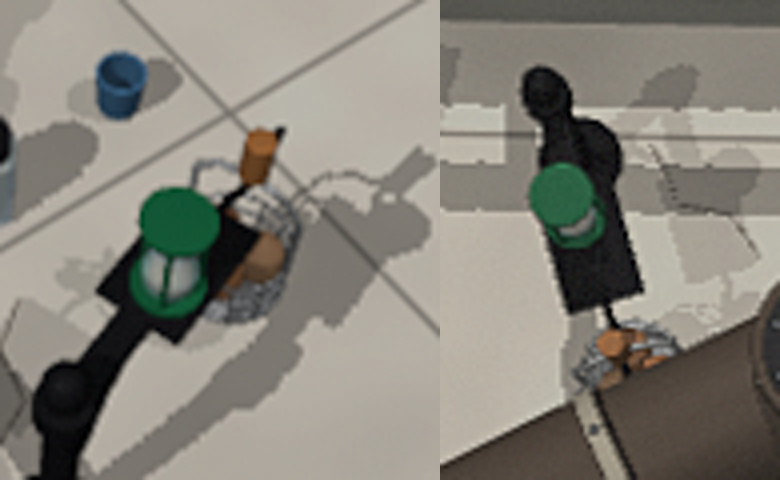

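The basket hangs on the hook, with its grip at (260,157) in front of the plate and the hook tip just beyond it at (280,132). The timer hasn't moved. I'll wait and compare frames to check it is still.

>>> {"method": "arm_command", "body": {"travel": [[0,0,0],[0,0,0],[0,0,0],[0,0,0],[0,0,0],[0,0,0],[0,0,0],[0,0,0],[0,0,0],[0,0,0],[0,0,0],[0,0,0],[0,0,0],[0,0,0],[0,0,0],[0,0,0]], "delta_rot": [[0,0,0],[0,0,0],[0,0,0],[0,0,0],[0,0,0],[0,0,0],[0,0,0],[0,0,0],[0,0,0],[0,0,0],[0,0,0],[0,0,0],[0,0,0],[0,0,0],[0,0,0],[0,0,0]]}}

```text
time_s: 22.48
tcp_pos: [0.4233, 0.0057, 0.4246]
eef_rot: [-180.0, -0.1, -161.8]
contact_force: [0.2, 1.1, 0.9]
gripper_width: 0.0526
gripper_force: 0.0
```

```bash
python3 - <<'E'
from plan import *
ims=[viewer.capture('scene')['img'].astype(int)[200:290,320:380] for _ in range(8)]
print([int((abs(i-ims[0]).max(2)>25).sum()) for i in ims])
o=load('s7')[1]['img'].astype(int)[200:290,320:380];print((abs(o-ims[0]).max(2)>25).sum(),r.get_state()['time_s'])
E
```

```text
[0, 0, 0, 0, 0, 0, 0, 0]
0 22.875
```

```bash
python3 -c "
from plant import close_job
print(close_job())"
```

```text
the job is handed in; nothing more can be done
None
```

I turned the dial anticlockwise to its off stop, then hung the basket upright on the hook; it hung still with the robot clear when I handed the job in at about 23 s, and nothing else was touched.

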